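Tighten a display stand's locking ring with a two-pin spanner

TASK

Tighten the locking ring on the leaning head of the display stand: take the two-pin spanner off its wooden block, push both its pins fully into the ring's two holes before turning anything, and with it turn the ring clockwise (looking at its face) until its lug is home against the stop. Then pull the spanner out and put it back as it was, squarely astride the middle of its block, leaving the pencil cup, mug and mouse where they are.

Things in the scene. Friction and masses are not known exactly. Their poses are not given: they have to be found in the camera images.
- ring_face (a point): Centre of the locking ring's face: bright steel, 92 mm across, 14 mm thick, its middle filled by a dark hub nearly flush. It sits on the 120 mm round grey head of a fixed display stand, 127 mm above the desk. The face leans 30 degrees from level to the robot's left (+y) and mostly a little away from it. z points out of the face along the turning axis; these axes turn with the ring.
- hole0 (a point): Mouth centre, in the plane of the ring's face, of one of its two round through holes: 12 mm wide, 14 mm deep, 30 mm from the ring's axis. Turns with the ring.
- hole1 (a point): Mouth centre of the other hole, alike and diametrically opposite (60 mm from hole0). The spanner fits either way round.
- ring (a joint): Turn of the locking ring in rad: grows clockwise seen looking at the face; the stop is at 1.2. It starts between 0.1 and 0.5 and stays where it is left (friction about 0.25 N m).
- lug (a point): Top of the small square steel lug that sticks out of the ring's rim, 50 mm from the axis. At 1.2 rad it meets the small grey stop block that stands on the edge of the head.
- spanner_grip (a point): Centre of the spanner's black upright handle: 26 mm thick (x), 44 wide (y), 60 tall (z). It stands on the middle of a steel bar 84 mm long (y), 20 wide, 8 thick, whose underside is 42 mm below this point. Two round-ended pins, 8 mm thick, 12 long, point down (-z) from it at y = +30 and -30 mm. About 0.2 kg. Fully engaged, the bar's underside lies on the ring's face.
- spanner_seat (a point): Centre of the spanner bar's underside, between the pins; same axes as spanner_grip.
- pin0 (a point): Root of the pin at +y of the spanner, at the bar's underside.
- pin1 (a point): Root of the pin at -y of the spanner, at the bar's underside.
- rest_top (a point): Centre of the top of the fixed wooden block that the spanner sits astride: 50 mm (x) by 44 mm (y), top 40 mm above the desk, on a 90 mm square 6 mm thick foot. The bar lies across the top along y, a pin down each side with 4 mm of play.
- mug_rim (a point): Centre of the mouth of a white mug, 80 mm wide, 90 mm tall, loose on the desk; leave alone.
- pencil_cup: Grey pencil cup, 66 mm wide, 95 mm tall, pencils up to 150 mm, loose on the desk; origin under its centre; leave alone.
- mouse: Black computer mouse, 105 x 62 x 34 mm, loose on the desk; origin under its centre; leave alone.
Things that resemble listed ones, but are neither listed nor needed, are in the scene too. Leave any yellow look-alike of the part that bears ring_face alone. Of the things that look like the part that bears rest_top, the largest one is meant.

How it is judged:
By the outcome, as a careful person would: the job done as asked, in the order asked, and still so for the second after the job is handed in, with the robot touching nothing.
It also fails if it takes over 58 s, if anything falls off the work surface, if the arm or the gripper's body presses on something with over 40 N, if the wrist force passes 120 N, or if a joint passes its speed limit or range.

ROBOT

A 6-joint arm with a two-finger parallel gripper is mounted at the origin on the work surface. World frame = base frame: x ahead of the robot, y to its left, z up, the work surface at z = 0. Lengths are in m, angles in degrees, forces in N, time in s.
With the tool pointing down it reaches from about 0.275 to 0.825 m from the base axis. Payload 4.9 kg.
Tool frame: the origin (TCP) lies midway between the tips of the shut fingers; the grasp point (between the pads) lies 19 mm behind it (arm.grasp_offset is the distance from the TCP to the grasp point, in m); z points along the fingers, y is the line along which they close (so a half turn about z gives the same grasp; the last joint's range is limited). The gripper opens to 85 mm and grips with 20 to 120 N. Pads are 22 mm wide; open, the fingers measure 114 mm over their backs; the gripper's body (76 mm by 85 mm) begins 54 mm behind the grasp point. The pads swing forward as they close: fully open they stand 13 mm farther back than shut.
Start: joints at [61.868, 18.69, -11.035, 60.275, 0, 82.311], TCP at [0.192, 0.515, 0.231] pointing down, gripper open.
Joint ranges: [-152.03, 152.03], [-55.5, 102.48], [-74.3, 77.21], [-110.64, 120.58], [-84.22, 78.4], [-180, 180]. Speed limits (degrees/s): [147.25, 147.25, 180, 180, 180, 180].

INTERFACE

Orientations are given as a 3x3 rotation matrix whose columns are the frame's x, y, z axes.
In Python, from workcell import arm, eyes, job gives the robot as it stands.
- The arm moves only by the tool move_arm, never from a script. Its argument "moves" is a list of rows, each an object with "delta_pos": the shift along the tool's x, y, z each as a share of 0.2 m, from -1 to 1, a list of three; "rotation": the turn, a rotation vector about the tool's x, y, z each as a share of 2 rad, from -1 to 1, a list of three. In form: [{"delta_pos": [tx, ty, tz], "rotation": [rx, ry, rz]}, ...]. A call has 1 to 20 rows; each row is the pose to reach, as a shift and turn from the pose commanded when the call began, along the tool's axes at that moment; what a row does not reach only later rows make up. A row lasts 1/12 s, in which the tool goes at most 41.7 mm and 7.16 degrees, less where a joint would pass 70% of its speed; a pose out of reach is approached as far as the arm can. A call with a number of a shift or a turn outside -1 to 1 is refused whole. A call with a gripper value outside its range is refused whole. "grip" is the gripper's target within -1 to 1 (shut at 1, half-way at 0, fully open at -1), set as the call begins (left out, the last holds). The fingers move at their own pace and stop on an object; "newtons" is the grip in N (left out, the last holds). Time passes only in rows, so rows that repeat a pose let the fingers close. It gives the time, the measured TCP pose, the force, the opening and the grip force at its end, in the units of the state.
- arm.get_obs(): the state, without advancing time (a new reading comes with each control period).
- eyes.snapshot(name): name is "side" or "top"; returns the picture (420x560x3 uint8, red, green, blue); there is no depth.
- eyes.calibration(name): a dict with "fx", "fy", "cx", "cy" (pixels), "position" and "orientation" of the camera in the world. Camera axes: x right, y down, z forward; pixel columns grow to the right and rows downward; lengths in m; the calibration is good to about 2 mm. A picture is of the moment at which its call begins. calibration takes no time and is no camera call.
- job.job_done(): hands the job in; it is judged then, once.
The state is a dict: "t": time; "joints": joint angles; "joint_velocities": joint speeds; "joint_torque": joint torques, N m; "eef_pos": TCP position; "tcp_rot": TCP orientation; "contact_force": force on the tool from outside, world axes, zero at the start; "torque": the same for the moment, N m; "finger_gap": finger opening in m; "grasp_force": force on a finger pad.
Only numpy, scipy, OpenCV 4.12 (cv2) and the standard library are available. Lean on these libraries where they do the work, as an engineer would, in place of code of your own. Each camera call takes 0.05 s, during which the arm holds its last target. There are 200 camera calls.

## Working session

There is one attempt and no reset: what is moved stays moved. The work goes in short steps, Python scripts to look and compute and a tool call to move; the robot and the scene stay as the last step left them, time stands still between calls to the robot, and variables do not carry over. Pictures are saved under pics/ and viewed, at most 10 in all, crops included, and the job is handed in when it is done.

Besides the shell and the picture viewer there is one more tool, called after "Call:" as name(argument=value, ...) on one line, values as JSON. move_arm: Moves the arm, as the interface text tells. Shift numbers are shares of 0.2 m and turn numbers shares of 2 rad, none past 1 either way. Its arguments: {"type":"object","properties":{"moves":{"type":"array","items":{"type":"object","properties":{"delta_pos":{"type":"array","items":{"type":"number"}},"rotation":{"type":"array","items":{"type":"number"}}}}},"grip":{"type":"number"},"newtons":{"type":"number"}},"required":["moves"]}

```bash
mkdir -p pics; ls; python3 - <<'E'
from workcell import arm,eyes,job
import cv2,numpy as np
for n in("side","top"):
    im=eyes.snapshot(n); cv2.imwrite(f"pics/{n}0.png",im[:,:,::-1]); c=eyes.calibration(n); print(n,c)
    
o=arm.get_obs(); print(o)
E
```

```text
pics
side {'fx': 544.6627883868306, 'fy': 544.6627883868306, 'cx': 276.8730281767363, 'cy': 213.42381141454942, 'position': array([ 0.25115457, -1.15192483,  1.39993833]), 'orientation': array([[ 0.97670765, -0.14425196,  0.15885066],
       [-0.21432136, -0.6917778 ,  0.68957221],
       [ 0.01041722, -0.70755555, -0.70658094]])}
top {'fx': 426.70406374021127, 'fy': 426.70406374021127, 'cx': 283.9620013324533, 'cy': 213.33798363520808, 'position': array([0.30542734, 0.08847348, 1.24742125]), 'orientation': array([[ 0.01392548, -0.98115306,  0.19272975],
       [-0.99990061, -0.01323966,  0.00484597],
       [-0.00220296, -0.19277807, -0.98123991]])}
{'t': 0.1, 'joints': array([ 6.18675233e+01,  1.87288538e+01, -1.10851881e+01,  6.02773207e+01,
        1.57254087e-03,  8.23110534e+01]), 'joint_velocities': array([-0.02791541, -0.02233405,  0.12825747,  0.01741636,  0.09422148,
        0.06571443]), 'joint_torque': array([ 7.28765062e-04, -4.44241047e+01,  2.63038105e+01,  7.94249936e-03,
       -8.95042785e-05,  1.26262627e-06]), 'eef_pos': array([0.19183402, 0.5148949 , 0.23057862]), 'tcp_rot': array([[-9.37016793e-01,  3.49283449e-01, -7.76065230e-04],
       [ 3.49284229e-01,  9.37015788e-01, -1.39325176e-03],
       [ 2.40545593e-04, -1.57656764e-03, -9.99998728e-01]]), 'contact_force': array([0.22708994, 0.19554519, 0.51115766]), 'torque': array([-0.04059402, -0.0259121 , -0.01821702]), 'grasp_force': 0.0, 'finger_gap': 0.08519729966964903}
```

View pics/side0.png

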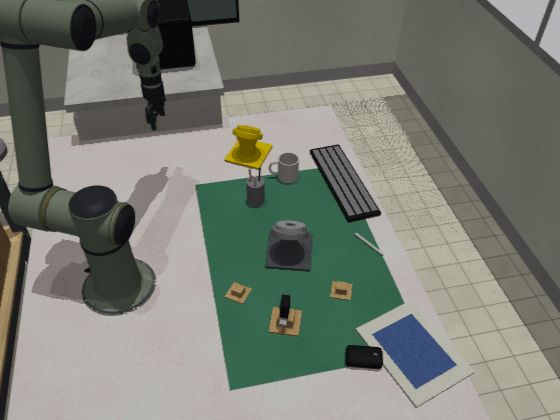

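View pics/top0.png

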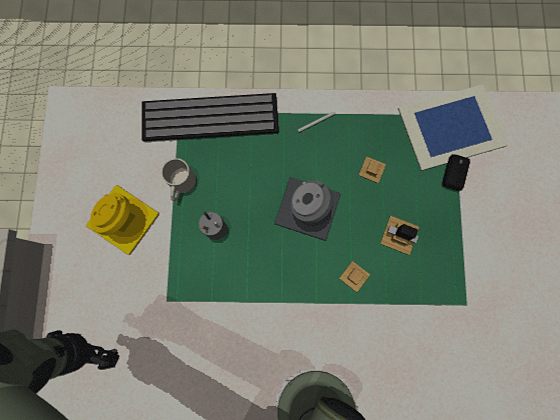

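Side: stand at about (290,240), spanner on its large block at (285,315). Top: ring at about (312,200), block and spanner at (400,234). I'll enlarge both regions from both views.

```bash
python3 - <<'E'
import cv2,numpy as np
a=cv2.imread("pics/top0.png");b=cv2.imread("pics/side0.png")
def c(i,x,y): return cv2.resize(i[y:y+50,x:x+66],(396,300),interpolation=cv2.INTER_CUBIC)
cv2.imwrite("pics/z0.png",np.vstack([np.hstack([c(a,278,176),c(a,370,208)]),np.hstack([c(b,258,214),c(b,256,288)])]))
E
```

```text
(no output)
```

View pics/z0.png

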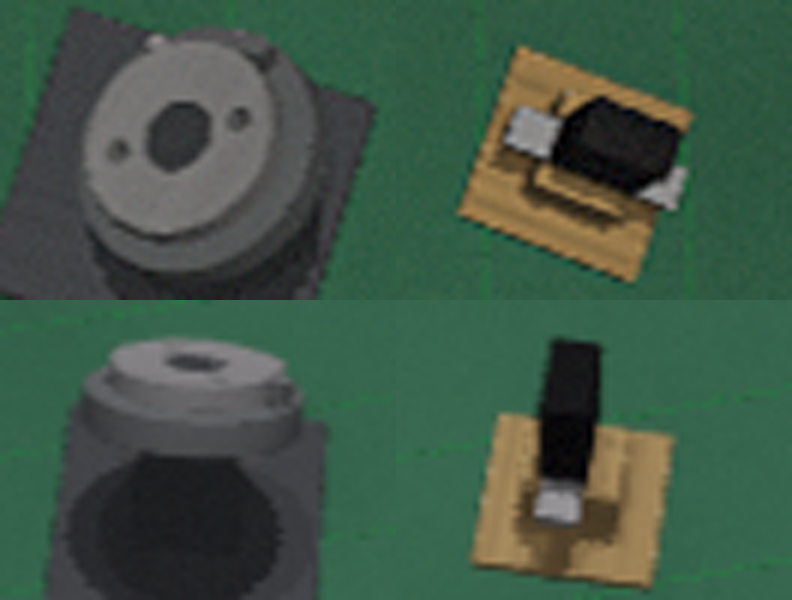

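Top view: holes at about (297.7,201.3) and (317.8,195.7), hub (307.8,198.7), lug (304,183), stop (322,186). The wooden foot and the bar are both yawed about 20°. Now I'll measure these.

```bash
cat > h.py <<'E'
import cv2,numpy as np
from workcell import arm,eyes,job
C={n:eyes.calibration(n) for n in("side","top")}
def rays(n,uv):
    c=C[n];uv=np.atleast_2d(np.asarray(uv,float))
    d=np.c_[(uv[:,0]-c['cx'])/c['fx'],(uv[:,1]-c['cy'])/c['fy'],np.ones(len(uv))]@c['orientation'].T
    return c['position'],d
def plane(n,uv,p0,nn=(0,0,1)):
    o,d=rays(n,uv);nn=np.array(nn,float)
    return o+d*(((np.array(p0)-o)@nn)/(d@nn))[:,None]
def tri(u1,u2):  # side,top
    o1,d1=rays("side",u1);o2,d2=rays("top",u2);d1=d1[0];d2=d2[0]
    s=np.linalg.lstsq(np.c_[d1,-d2],o2-o1,rcond=None)[0]
    a,b=o1+s[0]*d1,o2+s[1]*d2
    return (a+b)/2,np.linalg.norm(a-b)
def proj(n,P):
    c=C[n];q=(np.atleast_2d(P)-c['position'])@c['orientation']
    return np.c_[q[:,0]/q[:,2]*c['fx']+c['cx'],q[:,1]/q[:,2]*c['fy']+c['cy']]
def big(m):
    k,l,s,cc=cv2.connectedComponentsWithStats(m.astype(np.uint8))
    i=1+np.argmax(s[1:,4]);return l==i
E
python3 - <<'E'
from h import *
from scipy.optimize import least_squares
T=cv2.imread("pics/top0.png");S=cv2.imread("pics/side0.png")
def box(s,x0,x1,y0,y1):
    m=np.zeros(s[:2],bool);m[y0:y1,x0:x1]=1;return m
# wooden foot
for n,I,b in(("top",T,(375,425,208,260)),("side",S,(262,310,295,342))):
    h=cv2.cvtColor(I,cv2.COLOR_BGR2HSV)
    wood=(h[...,0]>5)&(h[...,0]<28)&(h[...,1]>70)&box(I.shape,*b)
    # hull of foot, corners
    hull=cv2.convexHull(np.argwhere(wood)[:,::-1].astype(np.int32))
    P=plane(n,hull[:,0,:],(0,0,.006))
    r=cv2.minAreaRect((P[:,:2]*1000).astype(np.float32)); print(n,"foot",r, wood.sum())
    g=I.min(2).astype(int); sp=(I.max(2).astype(int)-g)
    bar=(g>130)&(sp<40)&box(I.shape,*b)
    k,l,s,cc=cv2.connectedComponentsWithStats(bar.astype(np.uint8));print("bar",[(s[i,4],cc[i].round(2)) for i in range(1,k) if s[i,4]>5])
    bl=big((I.max(2)<45)&box(I.shape,b[0],b[1],b[2]-12,b[3]))
    pts=np.argwhere(bl)[:,::-1];print("black",pts.mean(0),pts.min(0),pts.max(0),len(pts))
g=cv2.cvtColor(T,cv2.COLOR_BGR2GRAY)
print(g[178:222:2,288:338:2])
E
```

```text
top foot ((489.9449768066406, -244.93511962890625), (90.45361328125, 90.3658676147461), 68.79454040527344) 643
bar [(np.int32(38), array([392.34, 229.47])), (np.int32(14), array([414.36, 239.21]))]
black [406.17573222 232.0167364 ] [396 224] [417 240] 239
side foot ((490.6894226074219, -245.3708953857422), (91.94339752197266, 89.74512481689453), 69.03286743164062) 632
bar [(np.int32(23), array([282.65, 321.91]))]
black [284.525 306.095] [280 295] [289 318] 200
[[ 73  59  66  60  73  73  76  77  74  78  76  75  80  74  84  78  81  81
   81  75  77  80  78  77  77]
 [ 72  62  65  64  67  74  61  75  71  76  73  80  77  78  82  83  78  78
   77  80  78  78  79  78  79]
 [ 60  62  61  68  64  69  64  81 139  77  88  86  84  84  81  82  83  87
   81  77  79  78  78  79  79]
 [ 63  65  61  63  65  62  64  72 119 120 116 115 118 114 109  73  89  64
   72  77  79  79  75  79  75]
 [ 66  63  61  67  60  66 106 119 117 114 113 118 115 113 114 116  65  51
   76  79  75  76  77  75  80]
 [ 66  60  62  68  65 112 114 116 118 113 114 113 112 112 113 113 110  74
   86  88  66  83  80  80  81]
 [ 67
[... 975 characters left out ...]
13 117 115 114 111 113 117  90  76  85
   86  88  62  56  58  63  65]
 [ 65  65  80  66 116 114 114 114 115 117 115 111 115 113  78  74  84  88
   89  54  64  39  63  61  75]
 [ 68  69  74  81  72 106 118 118 118 116 117 113 108  76  74  88  86  89
   78  62  53  25  64  50  81]
 [ 62  66  51  77  88  70  51 100 109 108  79  51  62  74  87  89  87  73
   58  58  31  35  69  68  79]
 [ 70  68  69  36  86  85  87  88  55  63  73  79  85  84  88  89  69  55
   58  32  35  34  60  76  78]
 [ 67  66  74  41  38  78  88  86  85  82  85  87  87  88  80  52  55  57
   37  39  40  38  48  79  76]
 [ 67  68  67  59  45  35  34  74  87  84  84  83  70  46  49  52  42  33
   29  42  40  57  68  77  72]]
```

```bash
cat > face.py <<'E'
from h import *
from scipy.optimize import least_squares
def up(I): return cv2.resize(I,None,fx=8,fy=8,interpolation=cv2.INTER_LINEAR)
def px(p): return (p+.5)/8-.5
def face():
    G={}
    for n,thr,b in(("top",99,(288,328,178,220)),("side",120,(268,312,214,245))):
        g=up(cv2.imread(f"pics/{n}0.png",0)[b[2]:b[3],b[0]:b[1]])
        if n=="side":
            print(cv2.imread("pics/side0.png",0)[218:236:1,272:312:2])
        m=big(g>thr).astype(np.uint8)
        cs,h=cv2.findContours(m,cv2.RETR_CCOMP,cv2.CHAIN_APPROX_NONE)
        o=max(cs,key=len)[:,0]; o=cv2.convexHull(o)[:,0] if 0 else o
        G[n]=px(o)+[b[0],b[2]]
        print(n,cv2.fitEllipse(G[n].astype(np.float32)))
        for c,hh in zip(cs,h[0]):
            if hh[3]>=0 and cv2.contourArea(c)>60:
                mm=cv2.moments(c);print(" inner",cv2.contourArea(c)/64,px(np.array([mm['m10'],mm['m01']])/mm['m00'])+[b[0],b[2]])
    return G
if __name__=="__main__":
    G=face()
    def nrm(a,t=np.pi/6): return np.array([np.sin(t)*np.cos(a),np.sin(t)*np.sin(a),np.cos(t)])
    for use in(("top",),("side",),("top","side")):
        def f(p): 
            c=np.array([p[0],p[1],.127]);return np.concatenate([np.linalg.norm(plane(n,G[n],c,nrm(p[2]))-c,axis=1)-p[3] for n in use])
        r=least_squares(f,[.53,.02,1.27,.046],loss="soft_l1",f_scale=.001);print(use,r.x,np.degrees(r.x[2]),np.abs(r.fun).mean())
E
python3 face.py
```

```text
top ((307.2525329589844, 198.00918579101562), (28.482772827148438, 33.64607620239258), 36.34629821777344)
 inner 13.84375 [297.32458616 200.64818473]
 inner 16.2890625 [317.45244804 195.37205236]
 inner 115.640625 [307.19387583 198.19266822]
[[ 80  83  84  82  83  84  84  83  85  85  84  84  85  85  86  84  83  84
   87  85]
 [ 83  83  84  82  82  83  85  86  87  86  86  85  86  84  84  83  84  83
   86  86]
 [ 82  82  82  84  87  89 100 109 109 100 101  89  86  84  84  84  84  85
   85  84]
 [ 82  83  81 103 117 132 131 118 122 131 130 124 115  94  86  84  85  85
   85  85]
 [ 83  82  90 129 129 130 130 119 124 128 129 130 131 130 108  92  85  84
   86  85]
 [ 81  81 106 129 129 128 128  96  70  79  94 124 129 131 131 124  94  84
   85  85]
 [ 82  82  93 129 129 128 129  74  61  58  58  77 121 129 129 130 124  84
   86  85]
 [ 81  86  86 121 127 127 128 120  83  69  67  94 129 128 128 128 117  84
   85  86]
 [ 85  97  75  85 116 125 126 128 127 128 119 120 127 128 127 125 104  84
   84  86]
 [ 92  95  65  80  89 108 118 126 125 125 123 108 123 126 125  97  97  89
   84  84]
 [ 89  9
[... 372 characters left out ...]
7  89  87  96  96  95  95  84  74
   66  79]
 [ 50  61  66  69  75  90  97  98  96  97  97  95  94  95  95  93  73  60
   67  82]
 [ 54  58  64  69  72  73  77  80  82  93  95  93  92  74  76  69  65  56
   63  72]
 [ 61  59  63  67  70  74  78  78  80  77  79  77  78  73  73  69  62  55
   62  66]]
side ((295.9444580078125, 223.89157104492188), (5.367055892944336, 16.71036148071289), 102.01656341552734)
('top',) [0.56851075 0.03250859 1.28493993 0.04537556] 73.62163471233868 0.0006468765534105073
('side',) [0.64654558 0.16758233 4.34414762 0.10986666] 248.90132443579486 0.0050082559549478115
('top', 'side') [0.56803378 0.03210308 1.36460086 0.04468326] 78.1858699953086 0.0030392773659518022
```

```bash
python3 - <<'E'
import re
s=open('face.py').read().replace('"side",120','"side",111').replace('if 0 else','if n=="side" else').replace('            print(cv2.imread("pics/side0.png",0)[218:236:1,272:312:2])','            pass')
s+='''    P=np.array([r.x[0],r.x[1],.127])
    # stand foot direction
    I=cv2.imread("pics/top0.png");h=cv2.cvtColor(I,cv2.COLOR_BGR2HSV)
    m=(h[...,1]<75)&(h[...,2]<110)&(h[...,2]>20);b=np.zeros(m.shape,bool);b[165:250,265:350]=1
    hull=cv2.convexHull(np.argwhere(big(m&b))[:,::-1].astype(np.int32))[:,0]
    print("foot",cv2.minAreaRect((plane("top",hull,(0,0,.01))[:,:2]*1000).astype(np.float32)))
    for a in (r.x[2],np.radians(73)):
      n=nrm(a)
      for uvs in ([[297.32,200.65],[317.45,195.37],[307.19,198.19]],[[303.8,183],[322.2,185.7]]):
        Q=plane("top",uvs,P,n);print(Q.round(4), np.linalg.norm(Q-P,axis=1).round(4), Q[:2].mean(0), (Q[0]-Q[1])/np.linalg.norm(Q[0]-Q[1]))
'''
open('face.py','w').write(s)
E
python3 face.py
```

```text
top ((307.2525329589844, 198.00918579101562), (28.482772827148438, 33.64607620239258), 36.34629821777344)
 inner 13.84375 [297.32458616 200.64818473]
 inner 16.2890625 [317.45244804 195.37205236]
 inner 115.640625 [307.19387583 198.19266822]
side ((290.2176208496094, 224.1641387939453), (7.958874702453613, 27.990787506103516), 93.32598114013672)
 inner 1.2578125 [294.3140528  227.19241718]
 inner 31.6640625 [290.00377807 224.04276153]
('top',) [0.56851075 0.03250859 1.28493993 0.04537556] 73.62163471233868 0.0006468765534105073
('side',) [0.56926863 0.03389062 1.27009492 0.04570196] 72.77107859916364 0.0009761458539650988
('top', 'side') [0.56854273 0.03264334 1.27685911 0.04540721] 73.158637931238 0.0007495496283923276
foot ((572.671630859375, 23.343551635742188), (159.56813049316406, 164.5875701904297), 72.59342956542969)
[[0.5638 0.0582 0.1137]
 [0.5726 0.0054 0.1413]
 [0.5678 0.032  0.1275]] [0.0292 0.031  0.0011] [0.56822888 0.03181086 0.12751252] [-0.14659584  0.87597845 -0.45953392]
[[ 0.6134  0.0408  0.115 ]
 [ 0.5987 -0.0071  0.1439]] [0.0471 0.0527] [0.60605154 0.01688163 0.12943558] [ 0.25337482  0.82813215 -0.49999834]
[[0.5638 0.0582 0.1137]
 [0.5726 0.0054 0.1413]
 [0.5678 0.032  0.1275]] [0.0292 0.031  0.0011] [0.56822893 0.03181041 0.12751285] [-0.14678154  0.87622391 -0.45900636]
[[ 0.6134  0.0408  0.1149]
 [ 0.5987 -0.0071  0.1438]] [0.0472 0.0527] [0.60606911 0.01687745 0.12937022] [ 0.25337512  0.82813106 -0.49999999]
```

```bash
python3 - <<'E'
from h import *
c=np.array([.4903,-.2452]);a=np.radians(68.9);Y=np.array([np.cos(a),np.sin(a)]);X=np.array([Y[1],-Y[0]])
def loc(P): return np.c_[(P[:,:2]-c)@X,(P[:,:2]-c)@Y].round(4)*1000
T=cv2.imread("pics/top0.png");S=cv2.imread("pics/side0.png")
print("bar ends top",loc(plane("top",[[392.34,229.47],[414.36,239.21]],(0,0,.048))))
print("bar side",loc(plane("side",[[282.65,321.91]],(0,0,.048))))
# subpixel bar & handle, per-view local coordinates
for n,I,b in(("top",T,(375,425,208,260)),("side",S,(262,310,283,342))):
    I=cv2.resize(I[b[2]:b[3],b[0]:b[1]],None,fx=8,fy=8,interpolation=cv2.INTER_LINEAR)
    for nm,m,z in(("bar",(I.min(2)>120)&(I.max(2).astype(int)-I.min(2)<45),.048),("blk",I.max(2)<48,.114)):
        k,l,s,cc=cv2.connectedComponentsWithStats(m.astype(np.uint8))
        for i in range(1,k):
            if s[i,4]<500: continue
            p=np.argwhere(l==i)[:,::-1];p=(p+.5)/8-.5+[b[0],b[2]]
            L=loc(plane(n,p,(0,0,z)));r=cv2.minAreaRect(plane(n,p,(0,0,z))[:,:2].astype(np.float32)*1000)
            print(n,nm,s[i,4]/64,np.percentile(L,[1,99],axis=0).round(1).tolist(),r[2],r[1])
E
```

```text
bar ends top [[ -3.5  31.8]
 [ -6.7 -35.1]]
bar side [[ -3.2 -33.4]]
top bar 40.09375 [[-12.3, 23.1], [5.5, 41.1]] 70.16119384765625 (19.35369873046875, 19.223451614379883)
top bar 16.640625 [[-13.0, -40.7], [4.8, -27.4]] 64.89527130126953 (15.211256980895996, 19.109058380126953)
top blk 232.078125 [[-30.2, -17.9], [5.6, 31.5]] 67.85324096679688 (51.74278259277344, 37.96613693237305)
side bar 24.34375 [[-12.5, -40.0], [5.7, -26.1]] 63.96466064453125 (14.901060104370117, 19.37964630126953)
side blk 198.78125 [[-13.8, -62.1], [12.3, 15.7]] 71.1485366821289 (80.65765380859375, 28.35944175720215)
```

```bash
python3 - <<'E'
from h import *
c=np.array([.4903,-.2452]);a=np.radians(68.9);Y=np.array([np.cos(a),np.sin(a)]);X=np.array([Y[1],-Y[0]])
out=[]
for n,x,y in(("top",374,210),("side",256,285)):
    I=cv2.resize(cv2.imread(f"pics/{n}0.png")[y:y+50,x:x+50],(400,400),interpolation=cv2.INTER_CUBIC)
    I=cv2.convertScaleAbs(I,alpha=1.6); J=I.copy()
    for hx,hy,z,ox,col in((25,22,.04,0,(255,0,0)),(10,42,.048,-3.6,(0,0,255)),(13,22,.114,-3.6,(0,255,255))):
        P=np.array([[*(c+X*(sx*hx+ox)/1000+Y*sy*hy/1000),z] for sx,sy in((1,1),(1,-1),(-1,-1),(-1,1))])
        q=((proj(n,P)-[x,y]+.5)*8).astype(np.int32);cv2.polylines(J,[q],True,col,1)
    out.append(np.hstack([I,J]) if 0 else np.vstack([I[:300],J[:300]] if n=="top" else [I[100:],J[100:]]))
cv2.imwrite("pics/z1.png",np.hstack(out))
E
```

```text
(no output)
```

View pics/z1.png

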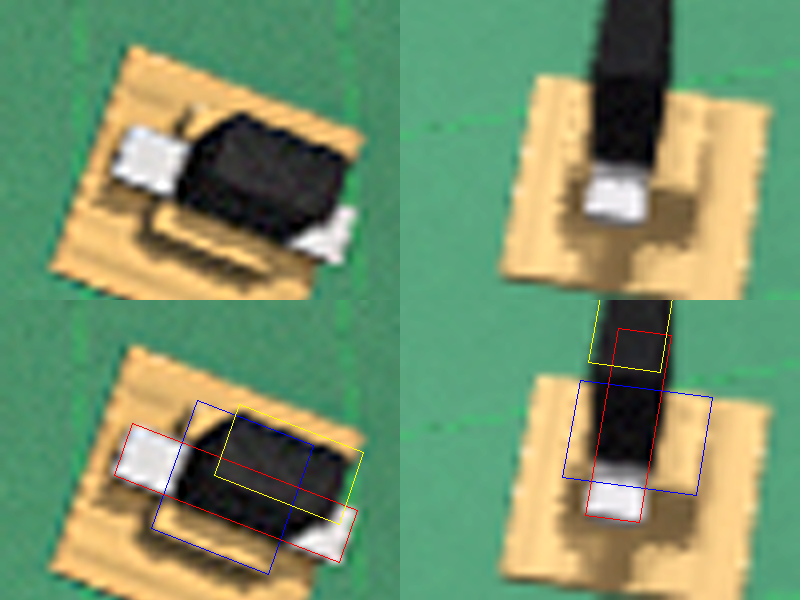

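The block and bar overlays match in both views. The bar sits about 3 mm off the foot centre along −x and is otherwise square. Next I move toward the spanner.

Call:
move_arm(moves=[{"delta_pos": [-0.676,-0.76,0],"rotation": [0,0,0]},{"delta_pos": [-0.676,-0.76,0],"rotation": [0,0,0]},{"delta_pos": [-0.676,-0.76,0],"rotation": [0,0,0]},{"delta_pos": [-0.676,-0.76,0],"rotation": [0,0,0]},{"delta_pos": [-0.676,-0.76,0],"rotation": [0,0,0]}], grip=-1)

```text
t: 0.52
eef_pos: [0.2655, 0.3234, 0.2309]
tcp_rot: [[-0.937, 0.349, -0.0], [0.349, 0.937, -0.001], [0.0, -0.001, -1.0]]
contact_force: [1.0, 0.5, -0.0]
finger_gap: 0.0852
grasp_force: 0.0
```

Call:
move_arm(moves=[{"delta_pos": [-0.676,-0.76,0],"rotation": [0,0,0]},{"delta_pos": [-0.676,-0.76,0],"rotation": [0,0,0]},{"delta_pos": [-0.676,-0.76,0],"rotation": [0,0,0]},{"delta_pos": [-0.676,-0.76,0],"rotation": [0,0,0]},{"delta_pos": [-0.676,-0.76,0],"rotation": [0,0,0]}])

```text
t: 0.93
eef_pos: [0.3394, 0.1339, 0.2313]
tcp_rot: [[-0.937, 0.35, 0.0], [0.35, 0.937, -0.0], [-0.0, -0.0, -1.0]]
contact_force: [0.1, 0.0, 0.3]
finger_gap: 0.0853
grasp_force: 0.0
```

Call:
move_arm(moves=[{"delta_pos": [-0.676,-0.76,0],"rotation": [0,0,0]},{"delta_pos": [-0.676,-0.76,0],"rotation": [0,0,0]},{"delta_pos": [-0.676,-0.76,0],"rotation": [0,0,0]},{"delta_pos": [-0.676,-0.76,0],"rotation": [0,0,0]},{"delta_pos": [-0.676,-0.76,0],"rotation": [0,0,0]}])

```text
t: 1.35
eef_pos: [0.4132, -0.0562, 0.2313]
tcp_rot: [[-0.937, 0.351, 0.0], [0.351, 0.937, -0.0], [-0.0, -0.0, -1.0]]
contact_force: [-0.1, 0.7, -0.6]
finger_gap: 0.0856
grasp_force: 0.0
```

Call:
move_arm(moves=[{"delta_pos": [-0.676,-0.76,0],"rotation": [0,0,0]},{"delta_pos": [-0.676,-0.76,0],"rotation": [0,0,0]},{"delta_pos": [-0.676,-0.76,0],"rotation": [0,0,0]},{"delta_pos": [-0.676,-0.76,0],"rotation": [0,0,0]},{"delta_pos": [-0.676,-0.76,0],"rotation": [0,0,0]},{"delta_pos": [-0.676,-0.76,0],"rotation": [0,0,0]}])

```text
t: 1.85
eef_pos: [0.4884, -0.2495, 0.2304]
tcp_rot: [[-0.935, 0.354, 0.001], [0.354, 0.935, -0.003], [-0.002, -0.002, -1.0]]
contact_force: [0.2, 0.3, 0.8]
finger_gap: 0.0854
grasp_force: 0.0
```

Call:
move_arm(moves=[{"delta_pos": [0,0,0.5],"rotation": [0,0,0.004]},{"delta_pos": [0,0,0.5],"rotation": [0,0,0.004]},{"delta_pos": [0,0,0.5],"rotation": [0,0,0.004]},{"delta_pos": [0,0,0.5],"rotation": [0,0,0.004]},{"delta_pos": [0,0,0.5],"rotation": [0,0,0.004]}])

```text
t: 2.27
eef_pos: [0.4856, -0.2424, 0.1306]
tcp_rot: [[-0.934, 0.357, -0.002], [0.357, 0.934, 0.002], [0.003, 0.001, -1.0]]
contact_force: [0.8, 0.2, -0.6]
finger_gap: 0.0854
grasp_force: 0.0
```

```bash
python3 - <<'E'
from h import *
o=arm.get_obs();print(o['eef_pos'],o['tcp_rot'],o['joints'],o['joint_velocities'])
E
```

```text
[ 0.48562107 -0.24235253  0.13059096] [[-9.34269651e-01  3.56559626e-01 -2.33518889e-03]
 [ 3.56556457e-01  9.34272285e-01  1.67029864e-03]
 [ 2.77726332e-03  7.27882654e-04 -9.99995878e-01]] [-3.43176892e+01  2.31394245e+01 -2.03292745e+01  4.66957615e+01
  3.60991539e-03 -1.34286860e+01] [ 0.04205103 -1.98619902  2.86339418  0.60317802  0.01047718 -0.10782967]
```

Call:
move_arm(moves=[{"delta_pos": [-0.005,-0.004,0.2],"rotation": [0,0,0]},{"delta_pos": [-0.005,-0.004,0.365],"rotation": [0,0,0]},{"delta_pos": [-0.005,-0.004,0.365],"rotation": [0,0,0]},{"delta_pos": [-0.005,-0.004,0.365],"rotation": [0,0,0]},{"delta_pos": [-0.005,-0.004,0.365],"rotation": [0,0,0]}])

```text
t: 2.68
eef_pos: [0.4887, -0.2452, 0.0608]
tcp_rot: [[-0.934, 0.357, 0.003], [0.357, 0.934, -0.002], [-0.003, -0.001, -1.0]]
contact_force: [0.5, -0.1, 0.4]
finger_gap: 0.0854
grasp_force: 0.0
```

Call:
move_arm(moves=[{"delta_pos": [0,0,0],"rotation": [0,0,0]},{"delta_pos": [0,0,0],"rotation": [0,0,0]},{"delta_pos": [0,0,0],"rotation": [0,0,0]},{"delta_pos": [0,0,0],"rotation": [0,0,0]},{"delta_pos": [0,0,0],"rotation": [0,0,0]},{"delta_pos": [0,0,0],"rotation": [0,0,0]},{"delta_pos": [0,0,0],"rotation": [0,0,0]},{"delta_pos": [0,0,0],"rotation": [0,0,0]}], grip=1, newtons=70)

```text
t: 3.35
eef_pos: [0.4882, -0.2449, 0.0598]
tcp_rot: [[-0.934, 0.357, 0.002], [0.357, 0.934, -0.001], [-0.003, -0.0, -1.0]]
contact_force: [-0.3, 1.2, 8.1]
finger_gap: 0.0433
grasp_force: 72.2
```

Call:
move_arm(moves=[{"delta_pos": [0,0,-0.1],"rotation": [0,0,0]},{"delta_pos": [0,0,-0.3],"rotation": [0,0,0]},{"delta_pos": [0,0,-0.5],"rotation": [0,0,0]},{"delta_pos": [0,0,-0.7],"rotation": [0,0,0]},{"delta_pos": [0,0,-0.8],"rotation": [0,0,0]},{"delta_pos": [0,0,-0.8],"rotation": [0,0,0]},{"delta_pos": [0,0,-0.8],"rotation": [0,0,0]}])

```text
t: 3.93
eef_pos: [0.4875, -0.2446, 0.2191]
tcp_rot: [[-0.934, 0.357, 0.002], [0.357, 0.934, -0.001], [-0.002, -0.001, -1.0]]
contact_force: [0.1, 1.3, -3.5]
finger_gap: 0.0431
grasp_force: 71.8
```

```bash
cat > goto.py <<'E'
from h import *
from scipy.spatial.transform import Rotation as R
a=np.radians(73.2);n=np.array([.5*np.cos(a),.5*np.sin(a),np.sqrt(.75)])
F=np.array([.5684,.0323,.127]);hd=np.array([-.1467,.876,-.459]);hd-=n*(hd@n);hd/=np.linalg.norm(hd)
Rt=np.c_[np.cross(hd,-n),hd,-n]
def delta(p,Rm):
    o=arm.get_obs();R0=o['tcp_rot']
    print("t",o['t'],"pos",o['eef_pos'].round(4)); print("dpos",(R0.T@(p-o['eef_pos'])/.2).round(3),"rot",(R.from_matrix(R0.T@Rm).as_rotvec()/2).round(4))
E
python3 - <<'E'
from goto import *
print(Rt); delta(F+n*.075,Rt)
E
```

```text
[[-0.9785498  -0.1468177  -0.1445159 ]
 [-0.06072596  0.87589794 -0.47865975]
 [ 0.1968569  -0.45961654 -0.8660254 ]]
t 3.9333 pos [ 0.4875 -0.2446  0.2191]
dpos [0.13  1.625 0.135] rot [ 0.2601  0.0448 -0.2329]
```

Call:
move_arm(moves=[{"delta_pos": [0.06,0.2,0],"rotation": [0,0,0]},{"delta_pos": [0.06,0.4,0],"rotation": [0,0,0]},{"delta_pos": [0.06,0.6,0],"rotation": [0,0,0]},{"delta_pos": [0.06,0.8,0],"rotation": [0,0,0]},{"delta_pos": [0.06,0.8,0],"rotation": [0,0,0]},{"delta_pos": [0.06,0.8,0],"rotation": [0,0,0]}])

```text
t: 4.43
eef_pos: [0.5318, -0.0881, 0.2157]
tcp_rot: [[-0.936, 0.353, -0.005], [0.353, 0.936, 0.001], [0.005, -0.001, -1.0]]
contact_force: [0.1, -1.1, -2.5]
finger_gap: 0.0432
grasp_force: 72.9
```

```bash
python3 -c "
from goto import *
delta(F+n*.075,Rt)"
```

```text
t 4.4333 pos [ 0.5318 -0.0881  0.2157]
dpos [0.053 0.815 0.119] rot [ 0.2607  0.0421 -0.2299]
```

Call:
move_arm(moves=[{"delta_pos": [0.05,0.15,-0.1],"rotation": [0.04,0.007,-0.035]},{"delta_pos": [0.05,0.35,-0.1],"rotation": [0.085,0.014,-0.075]},{"delta_pos": [0.05,0.5,-0.1],"rotation": [0.13,0.02,-0.115]},{"delta_pos": [0.05,0.65,-0.05],"rotation": [0.175,0.028,-0.155]},{"delta_pos": [0.05,0.75,0.0],"rotation": [0.22,0.035,-0.195]},{"delta_pos": [0.053,0.8,0.1],"rotation": [0.26,0.042,-0.23]},{"delta_pos": [0.053,0.815,0.119],"rotation": [0.26,0.042,-0.23]},{"delta_pos": [0.053,0.815,0.119],"rotation": [0.26,0.042,-0.23]},{"delta_pos": [0.053,0.815,0.119],"rotation": [0.26,0.042,-0.23]},{"delta_pos": [0.053,0.815,0.119],"rotation": [0.26,0.042,-0.23]},{"delta_pos": [0.053,0.815,0.119],"rotation": [0.26,0.042,-0.23]},{"delta_pos": [0.053,0.815,0.119],"rotation": [0.26,0.042,-0.23]}])

```text
t: 5.43
eef_pos: [0.5818, 0.0639, 0.1962]
tcp_rot: [[-0.98, -0.137, -0.141], [-0.054, 0.877, -0.477], [0.189, -0.46, -0.868]]
contact_force: [0.1, 0.8, -2.4]
finger_gap: 0.0433
grasp_force: 73.3
```

```bash
python3 -c "
from goto import *
delta(F+n*.075,Rt)
print(arm.get_obs()['joints'])
for m in('side','top'): cv2.imwrite(f'pics/{m}1.png',eyes.snapshot(m)[:,:,::-1])
a=cv2.imread('pics/top1.png');b=cv2.imread('pics/side1.png')
print(proj('top',F),proj('side',F))
c=lambda i,x,y: cv2.resize(i[y:y+75,x:x+50],(400,600),interpolation=cv2.INTER_CUBIC)
cv2.imwrite('pics/z2.png',np.hstack([c(a,280,165),c(b,266,185)]))
"
```

```text
t 5.4333 pos [0.5818 0.0639 0.1962]
dpos [0.007 0.03  0.01 ] rot [ 0.0009  0.0019 -0.0049]
[ 12.05608219  36.68303671   6.23735351  74.87186768 -25.90051758
   9.72781635]
[[307.0813168  198.01864257]] [[290.06715993 224.42872163]]
```

View pics/z2.png

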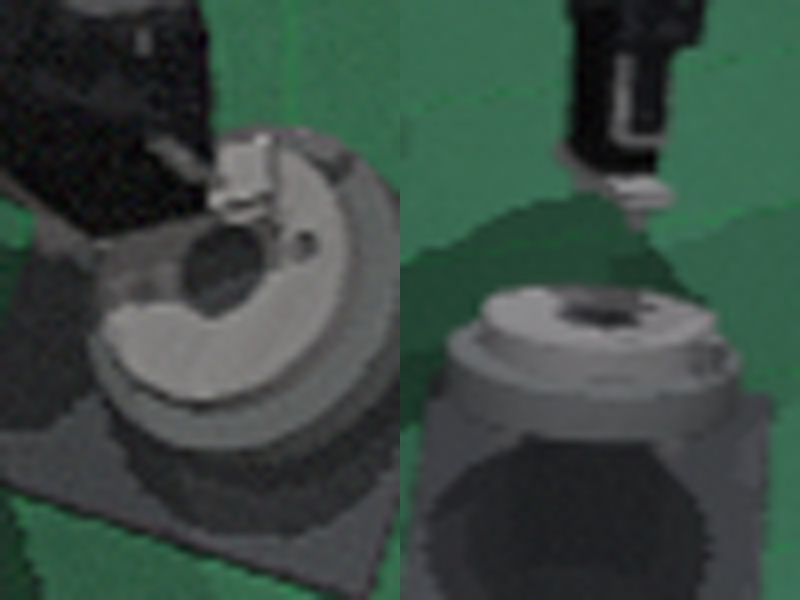

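Top view: the bar's −y end is visible at about (311,187), above hole (318,195.5). I'll correct and come closer, keeping the pin tips about 6 mm off the face.

Call:
move_arm(moves=[{"delta_pos": [0.007,0.03,0.05],"rotation": [0.001,0.002,-0.005]},{"delta_pos": [0.007,0.03,0.15],"rotation": [0.001,0.002,-0.005]},{"delta_pos": [0.007,0.03,0.19],"rotation": [0.001,0.002,-0.005]},{"delta_pos": [0.007,0.03,0.19],"rotation": [0.001,0.002,-0.005]},{"delta_pos": [0.007,0.03,0.19],"rotation": [0.001,0.002,-0.005]},{"delta_pos": [0.007,0.03,0.19],"rotation": [0.001,0.002,-0.005]},{"delta_pos": [0.007,0.03,0.19],"rotation": [0.001,0.002,-0.005]}])

```text
t: 6.12
eef_pos: [0.5742, 0.0529, 0.1598]
tcp_rot: [[-0.978, -0.151, -0.145], [-0.064, 0.875, -0.48], [0.199, -0.46, -0.865]]
contact_force: [-0.0, 0.0, -2.5]
finger_gap: 0.0435
grasp_force: 73.3
```

```bash
cat > look.py <<'E'
import sys
from goto import *
k=sys.argv[1];delta(F+n*.038,Rt)
o=arm.get_obs();p,Rm=o['eef_pos'],o['tcp_rot'];out=[]
for m,x,y in(('top',285,172),('side',268,200)):
    I=eyes.snapshot(m)[:,:,::-1].copy();cv2.imwrite(f'pics/{m}{k}.png',I)
    J=cv2.convertScaleAbs(cv2.resize(I[y:y+50,x:x+50],(400,300) if 0 else (400,400),interpolation=cv2.INTER_CUBIC),alpha=1.3);K=J.copy()
    def dr(L,col):
        P=np.array([p+Rm@np.array(v)/1000 for v in L]);q=((proj(m,P)-[x,y]+.5)*8).astype(np.int32);cv2.polylines(K,[q],True,col,1)
    dr([(1.2+sx*10,sy*42,11.8) for sx,sy in((1,1),(1,-1),(-1,-1),(-1,1))],(0,0,255))
    dr([(1.2+sx*10,-42,z) for sx,z in((1,11.8),(1,19.8),(-1,19.8),(-1,11.8))],(0,0,255))
    for s in(1,-1): dr([(1.2,30*s,19.8),(1.2,30*s,31.8)],(255,0,0))
    for s in(30,-30):
        t=np.linspace(0,2*np.pi,20);P=F+s/1000*hd+.006*(np.cos(t)[:,None]*Rt[:,0]+np.sin(t)[:,None]*Rt[:,1])
        cv2.polylines(K,[((proj(m,P)-[x,y]+.5)*8).astype(np.int32)],True,(0,255,255),1)
    out.append(np.vstack([J[50:350],K[50:350]]))
cv2.imwrite(f'pics/l{k}.png',np.hstack(out))
E
python3 look.py 2
```

```text
t 6.1167 pos [0.5742 0.0529 0.1598]
dpos [ 0.003 -0.01   0.005] rot [-0.0006 -0.0001  0.0018]
```

View pics/l2.png

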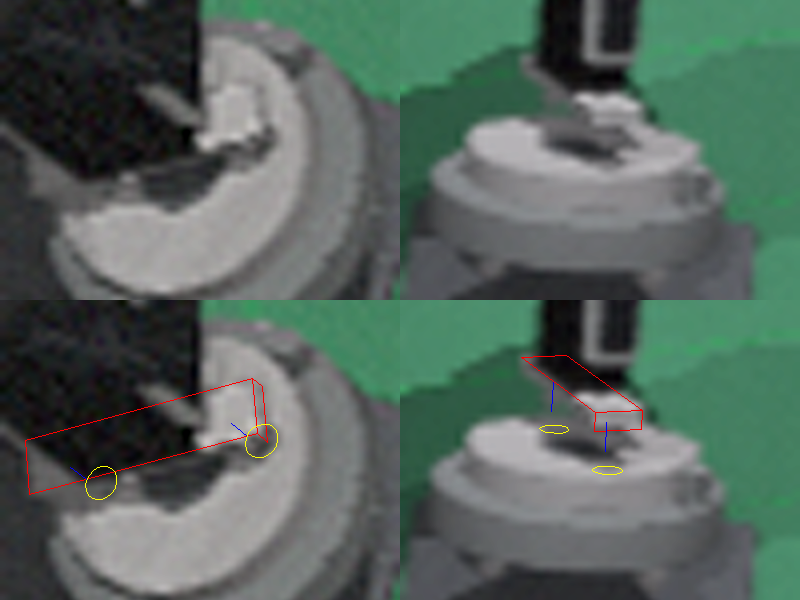

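The predicted and seen bar agree within about 1 mm in both views: end at top (317,188), side (346,217). Next I correct y by −2 mm and start inserting.

Call:
move_arm(moves=[{"delta_pos": [0.003,-0.01,0.0],"rotation": [0,0,0.002]},{"delta_pos": [0.003,-0.01,0.0],"rotation": [0,0,0.002]},{"delta_pos": [0.003,-0.01,0.015],"rotation": [0,0,0.002]},{"delta_pos": [0.003,-0.01,0.025],"rotation": [0,0,0.002]},{"delta_pos": [0.003,-0.01,0.035],"rotation": [0,0,0.002]},{"delta_pos": [0.003,-0.01,0.045],"rotation": [0,0,0.002]},{"delta_pos": [0.003,-0.01,0.05],"rotation": [0,0,0.002]},{"delta_pos": [0.003,-0.01,0.05],"rotation": [0,0,0.002]},{"delta_pos": [0.003,-0.01,0.05],"rotation": [0,0,0.002]}])

```text
t: 6.97
eef_pos: [0.5719, 0.0458, 0.1513]
tcp_rot: [[-0.978, -0.147, -0.146], [-0.06, 0.875, -0.48], [0.199, -0.461, -0.865]]
contact_force: [0.2, -0.7, -2.4]
finger_gap: 0.0432
grasp_force: 73.3
```

```bash
cat > st.py <<'E'
from goto import *
delta(F+n*.0198,Rt)
o=arm.get_obs();d=o['eef_pos']-F
print("along n mm",d@n*1e3,"in tool xy off",(Rt.T@d)[:2]*1e3,"F tool",(o['tcp_rot'].T@o['contact_force']).round(1),"M tool",(o['tcp_rot'].T@o['torque']).round(2))
E
python3 st.py
```

```text
t 6.9667 pos [0.5719 0.0458 0.1513]
dpos [-0.003 -0.001  0.041] rot [-0.0006 -0.0009  0.    ]
along n mm 28.047245626755153 in tool xy off [0.58867952 0.17610791] F tool [-0.6  0.4  2.4] M tool [-0.67 -0.36 -0.  ]
```

No contact yet with the pins nominally 4 mm in, so I keep going.

Call:
move_arm(moves=[{"delta_pos": [-0.002,0,0.01],"rotation": [0,0,0]},{"delta_pos": [-0.003,0,0.02],"rotation": [0,0,0]},{"delta_pos": [-0.003,0,0.03],"rotation": [0,0,0]},{"delta_pos": [-0.003,0,0.035],"rotation": [0,0,0]},{"delta_pos": [-0.003,0,0.035],"rotation": [0,0,0]},{"delta_pos": [-0.003,0,0.035],"rotation": [0,0,0]}])

```text
t: 7.47
eef_pos: [0.5714, 0.0425, 0.1452]
tcp_rot: [[-0.978, -0.147, -0.146], [-0.06, 0.875, -0.48], [0.199, -0.461, -0.865]]
contact_force: [0.0, -0.7, -2.2]
finger_gap: 0.0432
grasp_force: 73.3
```

```bash
python3 st.py
```

```text
t 7.4667 pos [0.5714 0.0425 0.1452]
dpos [-0.    -0.001  0.006] rot [-0.0006 -0.001   0.0001]
along n mm 21.084542929538213 in tool xy off [0.07207865 0.17405176] F tool [-0.4  0.4  2.2] M tool [-0.67 -0.28 -0.05]
```

Nearly seated. I press until contact shows.

Call:
move_arm(moves=[{"delta_pos": [0,0,0.005],"rotation": [0,0,0]},{"delta_pos": [0,0,0.01],"rotation": [0,0,0]},{"delta_pos": [0,0,0.013],"rotation": [0,0,0]},{"delta_pos": [0,0,0.013],"rotation": [0,0,0]},{"delta_pos": [0,0,0.013],"rotation": [0,0,0]}])

```text
t: 7.88
eef_pos: [0.5715, 0.042, 0.1443]
tcp_rot: [[-0.979, -0.147, -0.144], [-0.061, 0.876, -0.479], [0.197, -0.46, -0.866]]
contact_force: [-0.2, 3.3, 4.9]
finger_gap: 0.0432
grasp_force: 74.4
```

```bash
python3 st.py
```

```text
t 7.8833 pos [0.5715 0.042  0.1443]
dpos [ 0.001 -0.001  0.001] rot [-0.0003  0.      0.0001]
along n mm 20.08506954550604 in tool xy off [-0.19138295  0.13992969] F tool [ 0.9  0.6 -5.8] M tool [-0.86  0.3  -0.07]
```

Seated: the bar is on the face, with 8 N of axial contact. Now turning clockwise, which is positive about tool z.

Call:
move_arm(moves=[{"delta_pos": [0,0,0.002],"rotation": [0,0,0.03]},{"delta_pos": [0,0,0.002],"rotation": [0,0,0.06]},{"delta_pos": [0,0,0.002],"rotation": [0,0,0.09]},{"delta_pos": [0,0,0.002],"rotation": [0,0,0.12]},{"delta_pos": [0,0,0.002],"rotation": [0,0,0.15]},{"delta_pos": [0,0,0.002],"rotation": [0,0,0.18]},{"delta_pos": [0,0,0.002],"rotation": [0,0,0.21]},{"delta_pos": [0,0,0.002],"rotation": [0,0,0.24]},{"delta_pos": [0,0,0.002],"rotation": [0,0,0.27]},{"delta_pos": [0,0,0.002],"rotation": [0,0,0.3]},{"delta_pos": [0,0,0.002],"rotation": [0,0,0.3]},{"delta_pos": [0,0,0.002],"rotation": [0,0,0.3]}])

```text
t: 8.88
eef_pos: [0.572, 0.0413, 0.1446]
tcp_rot: [[-0.89, 0.432, -0.143], [0.444, 0.756, -0.481], [-0.099, -0.492, -0.865]]
contact_force: [0.3, 2.2, 6.8]
finger_gap: 0.0432
grasp_force: 74.4
```

```bash
python3 st.py; python3 -c "
from goto import *
P=plane('top',[[303.8,183.],[322.2,185.7]],F,n)-F
l=P@Rt; print(np.degrees(np.arctan2(l[:,1],l[:,0])))"
```

```text
t 8.8833 pos [0.572  0.0413 0.1446]
dpos [0.005 0.002 0.001] rot [-0.001   0.0009 -0.3004]
along n mm 20.041278763813455 in tool xy off [-0.58220795 -0.7710958 ] F tool [ 0.  -1.5 -7. ] M tool [-0.04  0.35  0.07]
[ 172.14451228 -117.26647853]
```

Call:
move_arm(moves=[{"delta_pos": [0,0.003,0],"rotation": [0,0,0.03]},{"delta_pos": [0,0.003,0],"rotation": [0,0,0.06]},{"delta_pos": [0,0.003,0],"rotation": [0,0,0.09]},{"delta_pos": [0,0.003,0],"rotation": [0,0,0.12]},{"delta_pos": [0,0.003,0],"rotation": [0,0,0.15]}])

```text
t: 9.3
eef_pos: [0.5717, 0.041, 0.1448]
tcp_rot: [[-0.722, 0.677, -0.144], [0.648, 0.589, -0.482], [-0.242, -0.442, -0.864]]
contact_force: [-0.8, 1.5, 10.2]
finger_gap: 0.0432
grasp_force: 74.6
```

```bash
python3 st.py; python3 look.py 3
```

```text
t 9.3 pos [0.5717 0.041  0.1448]
dpos [0.005 0.002 0.001] rot [-0.002   0.001  -0.4512]
along n mm 20.063332228576204 in tool xy off [-0.29041997 -1.01299595] F tool [-0.9 -4.2 -9.4] M tool [ 0.83  0.23 -0.27]
t 9.3 pos [0.5717 0.041  0.1448]
dpos [ 0.005  0.002 -0.09 ] rot [-0.002   0.001  -0.4512]
```

View pics/l3.png

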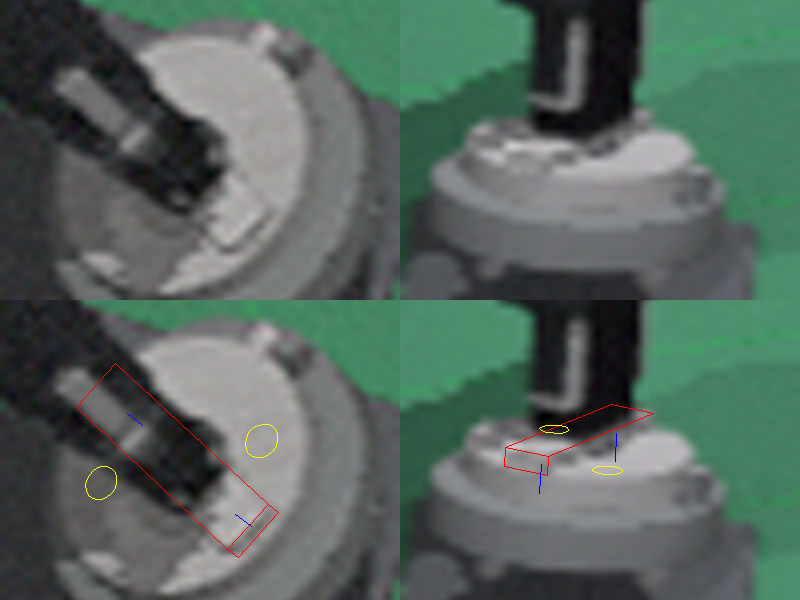

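The ring turned with the spanner: lug at top (318,182), stop at (321,185), nearly touching. I go on in small steps, watching the moment.

Call:
move_arm(moves=[{"delta_pos": [0,0,0],"rotation": [0,0,0.015]},{"delta_pos": [0,0,0],"rotation": [0,0,0.03]},{"delta_pos": [0,0,0],"rotation": [0,0,0.04]}])

```text
t: 9.65
eef_pos: [0.5717, 0.0413, 0.1446]
tcp_rot: [[-0.671, 0.727, -0.144], [0.689, 0.541, -0.482], [-0.273, -0.423, -0.864]]
contact_force: [-0.6, 2.5, 8.7]
finger_gap: 0.0432
grasp_force: 76.5
```

```bash
python3 st.py
```

```text
t 9.65 pos [0.5717 0.0413 0.1446]
dpos [0.004 0.001 0.001] rot [-0.002   0.0011 -0.4873]
along n mm 20.060296787026015 in tool xy off [-0.34891375 -0.7426785 ] F tool [-0.2 -2.8 -8.7] M tool [ 0.14  0.36 -2.05]
```

The moment rose to 2 N·m, against about 0.25 N·m of ring friction: the lug is on the stop. I back off into the pin play and pull straight out.

Call:
move_arm(moves=[{"delta_pos": [0,0,0],"rotation": [0,0,0]},{"delta_pos": [0,0,0],"rotation": [0,0,-0.01]},{"delta_pos": [0,0,0],"rotation": [0,0,-0.02]},{"delta_pos": [0,0,0],"rotation": [0,0,-0.023]},{"delta_pos": [0,0,0],"rotation": [0,0,-0.023]}])

```text
t: 10.07
eef_pos: [0.572, 0.0417, 0.1444]
tcp_rot: [[-0.7, 0.699, -0.143], [0.667, 0.569, -0.481], [-0.255, -0.432, -0.865]]
contact_force: [-1.2, 2.8, 7.2]
finger_gap: 0.0434
grasp_force: 74.7
```

```bash
python3 st.py
```

```text
t 10.0667 pos [0.572  0.0417 0.1444]
dpos [ 0.003 -0.002  0.001] rot [-0.001  0.001 -0.467]
along n mm 20.066879781113595 in tool xy off [-0.69287833 -0.31254202] F tool [ 0.9 -2.4 -7.4] M tool [ 0.37  0.45 -0.03]
```

Call:
move_arm(moves=[{"delta_pos": [0,0,-0.02],"rotation": [0,0,0]},{"delta_pos": [0,0,-0.045],"rotation": [0,0,0]},{"delta_pos": [0,0,-0.07],"rotation": [0,0,0]},{"delta_pos": [0,0,-0.1],"rotation": [0,0,0]},{"delta_pos": [0,0,-0.2],"rotation": [0,0,0]},{"delta_pos": [0,0,-0.35],"rotation": [0,0,0]},{"delta_pos": [0,0,-0.5],"rotation": [0,0,0]},{"delta_pos": [0,0,-0.5],"rotation": [0,0,0]},{"delta_pos": [0,0,-0.5],"rotation": [0,0,0]}])

```text
t: 10.82
eef_pos: [0.5869, 0.091, 0.2301]
tcp_rot: [[-0.7, 0.7, -0.143], [0.668, 0.57, -0.479], [-0.254, -0.43, -0.866]]
contact_force: [-0.3, -0.4, -3.9]
finger_gap: 0.0433
grasp_force: 74.0
```

```bash
cat > ret.py <<'E'
from goto import *
Rr=np.array([[-.934,.357,0],[.357,.934,0],[0,0,-1.]])
Rr[:,0]/=np.linalg.norm(Rr[:,0]);Rr[:,1]/=np.linalg.norm(Rr[:,1])
G=np.array([.489,-.2451,.0598])
def ret(z): delta(np.array([*G[:2],z]),Rr)
E
python3 - <<'E'
from ret import *
ret(.22)
for m in("top","side"): cv2.imwrite(f"pics/{m}4.png",eyes.snapshot(m)[:,:,::-1])
a=cv2.imread("pics/top4.png")[165:215,285:335];b=cv2.imread("pics/side4.png")[185:235,265:315]
f=lambda i:cv2.convertScaleAbs(cv2.resize(i,(400,400),interpolation=cv2.INTER_CUBIC),alpha=1.3)
cv2.imwrite("pics/z4.png",np.hstack([f(a),f(b)]))
E
```

```text
t 10.8167 pos [0.5869 0.091  0.2301]
dpos [-0.766 -1.279  0.918] rot [-0.2517  0.079  -0.2233]
```

View pics/z4.png

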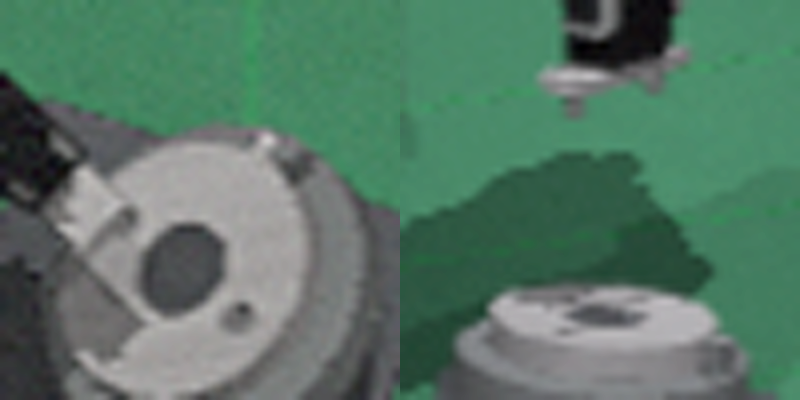

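The lug (318,183) is against the stop (322,185), and the spanner is clear with both pins visible. Going back to the block.

Call:
move_arm(moves=[{"delta_pos": [-0.08,-0.13,0.09],"rotation": [-0.042,0.013,-0.037]},{"delta_pos": [-0.15,-0.25,0.18],"rotation": [-0.084,0.026,-0.074]},{"delta_pos": [-0.23,-0.38,0.27],"rotation": [-0.126,0.039,-0.111]},{"delta_pos": [-0.31,-0.51,0.37],"rotation": [-0.168,0.052,-0.149]},{"delta_pos": [-0.38,-0.64,0.46],"rotation": [-0.21,0.066,-0.186]},{"delta_pos": [-0.46,-0.77,0.55],"rotation": [-0.252,0.079,-0.223]},{"delta_pos": [-0.5,-0.85,0.61],"rotation": [-0.252,0.079,-0.223]},{"delta_pos": [-0.5,-0.85,0.61],"rotation": [-0.252,0.079,-0.223]},{"delta_pos": [-0.5,-0.85,0.61],"rotation": [-0.252,0.079,-0.223]}])

```text
t: 11.67
eef_pos: [0.517, -0.1343, 0.2209]
tcp_rot: [[-0.932, 0.364, -0.006], [0.364, 0.932, 0.0], [0.005, -0.002, -1.0]]
contact_force: [-0.6, 0.7, -2.1]
finger_gap: 0.043
grasp_force: 73.6
```

```bash
python3 -c "
from ret import *
ret(.14)"
```

```text
t 11.6667 pos [ 0.517  -0.1343  0.2209]
dpos [-0.073 -0.566  0.405] rot [-0.001  -0.0027 -0.0035]
```

Call:
move_arm(moves=[{"delta_pos": [-0.07,-0.2,0.0],"rotation": [0,0,0]},{"delta_pos": [-0.073,-0.4,0.1],"rotation": [0,-0.002,-0.003]},{"delta_pos": [-0.073,-0.56,0.3],"rotation": [-0.001,-0.003,-0.003]},{"delta_pos": [-0.073,-0.566,0.405],"rotation": [-0.001,-0.003,-0.003]},{"delta_pos": [-0.073,-0.566,0.405],"rotation": [-0.001,-0.003,-0.003]},{"delta_pos": [-0.073,-0.566,0.405],"rotation": [-0.001,-0.003,-0.003]},{"delta_pos": [-0.073,-0.566,0.405],"rotation": [-0.001,-0.003,-0.003]},{"delta_pos": [-0.073,-0.566,0.405],"rotation": [-0.001,-0.003,-0.003]},{"delta_pos": [-0.073,-0.566,0.405],"rotation": [-0.001,-0.003,-0.003]}])

```text
t: 12.42
eef_pos: [0.4936, -0.2429, 0.1432]
tcp_rot: [[-0.936, 0.351, 0.006], [0.351, 0.936, -0.003], [-0.007, -0.0, -1.0]]
contact_force: [-0.7, -0.1, -2.2]
finger_gap: 0.0432
grasp_force: 73.4
```

```bash
python3 -c "
from ret import *
ret(.08)"
```

```text
t 12.4167 pos [ 0.4936 -0.2429  0.1432]
dpos [ 0.02  -0.018  0.316] rot [-0.0002  0.0034  0.0032]
```

Call:
move_arm(moves=[{"delta_pos": [0.02,-0.018,0.15],"rotation": [0,0.003,0.003]},{"delta_pos": [0.02,-0.018,0.25],"rotation": [0,0.003,0.003]},{"delta_pos": [0.02,-0.018,0.316],"rotation": [0,0.003,0.003]},{"delta_pos": [0.02,-0.018,0.316],"rotation": [0,0.003,0.003]},{"delta_pos": [0.02,-0.018,0.316],"rotation": [0,0.003,0.003]},{"delta_pos": [0.02,-0.018,0.316],"rotation": [0,0.003,0.003]},{"delta_pos": [0.02,-0.018,0.316],"rotation": [0,0.003,0.003]}])

```text
t: 13.0
eef_pos: [0.4885, -0.246, 0.0799]
tcp_rot: [[-0.934, 0.358, 0.001], [0.358, 0.934, -0.001], [-0.001, -0.001, -1.0]]
contact_force: [0.6, 1.1, -1.9]
finger_gap: 0.0432
grasp_force: 73.7
```

```bash
python3 -c "
from ret import *
ret(.06)"
```

```text
t 13.0 pos [ 0.4885 -0.246   0.0799]
dpos [-0.001  0.005  0.1  ] rot [-0.0003  0.0004 -0.0006]
```

Within about 1 mm. Lowering.

Call:
move_arm(moves=[{"delta_pos": [-0.002,0.004,0.02],"rotation": [0,0,0]},{"delta_pos": [-0.002,0.004,0.045],"rotation": [0,0,0]},{"delta_pos": [-0.002,0.004,0.07],"rotation": [0,0,0]},{"delta_pos": [-0.002,0.004,0.09],"rotation": [0,0,0]},{"delta_pos": [-0.002,0.004,0.1],"rotation": [0,0,0]},{"delta_pos": [-0.002,0.004,0.102],"rotation": [0,0,0]},{"delta_pos": [-0.002,0.004,0.102],"rotation": [0,0,0]}])

```text
t: 13.58
eef_pos: [0.4877, -0.2448, 0.0598]
tcp_rot: [[-0.933, 0.359, -0.002], [0.359, 0.933, 0.001], [0.002, -0.0, -1.0]]
contact_force: [-5.8, 3.4, 18.8]
finger_gap: 0.043
grasp_force: 76.4
```

It is seated at the grasp height, pressing a bit hard. I ease up, shift 2 mm toward the block middle, and set down softly.

Call:
move_arm(moves=[{"delta_pos": [0,0,-0.012],"rotation": [0,0,0]},{"delta_pos": [-0.01,0,-0.012],"rotation": [0,0,0]},{"delta_pos": [-0.01,0,-0.012],"rotation": [0,0,0]},{"delta_pos": [-0.01,0,-0.006],"rotation": [0,0,0]},{"delta_pos": [-0.01,0,-0.003],"rotation": [0,0,0]},{"delta_pos": [-0.01,0,-0.003],"rotation": [0,0,0]}])

```text
t: 14.08
eef_pos: [0.4901, -0.2458, 0.0598]
tcp_rot: [[-0.933, 0.359, -0.001], [0.359, 0.933, 0.0], [0.001, -0.0, -1.0]]
contact_force: [-4.1, 1.2, 14.2]
finger_gap: 0.0435
grasp_force: 75.8
```

Call:
move_arm(moves=[{"delta_pos": [0,0,-0.003],"rotation": [0,0,0]},{"delta_pos": [0,0,-0.003],"rotation": [0,0,0]},{"delta_pos": [0,0,-0.003],"rotation": [0,0,0]},{"delta_pos": [0,0,-0.003],"rotation": [0,0,0]},{"delta_pos": [0,0,-0.003],"rotation": [0,0,0]},{"delta_pos": [0,0,-0.003],"rotation": [0,0,0]},{"delta_pos": [0,0,-0.003],"rotation": [0,0,0]},{"delta_pos": [0,0,-0.003],"rotation": [0,0,0]}], grip=-1)

```text
t: 14.75
eef_pos: [0.4897, -0.2455, 0.0589]
tcp_rot: [[-0.933, 0.359, -0.002], [0.359, 0.933, 0.001], [0.002, 0.0, -1.0]]
contact_force: [-0.1, 0.3, -0.1]
finger_gap: 0.086
grasp_force: 0.0
```

Call:
move_arm(moves=[{"delta_pos": [0,0,-0.1],"rotation": [0,0,0]},{"delta_pos": [0,0,-0.25],"rotation": [0,0,0]},{"delta_pos": [0,0,-0.45],"rotation": [0,0,0]},{"delta_pos": [0,0,-0.65],"rotation": [0,0,0]},{"delta_pos": [0,0,-0.85],"rotation": [0,0,0]},{"delta_pos": [0.5,0,-0.9],"rotation": [0,0,0]},{"delta_pos": [0.8,0.3,-0.9],"rotation": [0,0,0]},{"delta_pos": [0.8,0.3,-0.9],"rotation": [0,0,0]},{"delta_pos": [0.8,0.3,-0.9],"rotation": [0,0,0]},{"delta_pos": [0.8,0.3,-0.9],"rotation": [0,0,0]},{"delta_pos": [0.8,0.3,-0.9],"rotation": [0,0,0]},{"delta_pos": [0.8,0.3,-0.9],"rotation": [0,0,0]}])

```text
t: 15.75
eef_pos: [0.363, -0.1327, 0.24]
tcp_rot: [[-0.934, 0.358, 0.0], [0.358, 0.934, -0.001], [-0.0, -0.0, -1.0]]
contact_force: [0.3, -0.5, 0.0]
finger_gap: 0.0853
grasp_force: 0.0
```

```bash
python3 - <<'E'
from h import *
for m in("top","side"): cv2.imwrite(f"pics/{m}5.png",eyes.snapshot(m)[:,:,::-1])
a=cv2.imread("pics/top5.png");b=cv2.imread("pics/side5.png")
c=lambda i,x,y: cv2.convertScaleAbs(cv2.resize(i[y:y+50,x:x+66],(396,300),interpolation=cv2.INTER_CUBIC),alpha=1.3)
cv2.imwrite("pics/z5.png",np.vstack([np.hstack([c(a,278,176),c(a,370,208)]),np.hstack([c(b,258,214),c(b,256,288)])]))
E
```

```text
(no output)
```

View pics/z5.png

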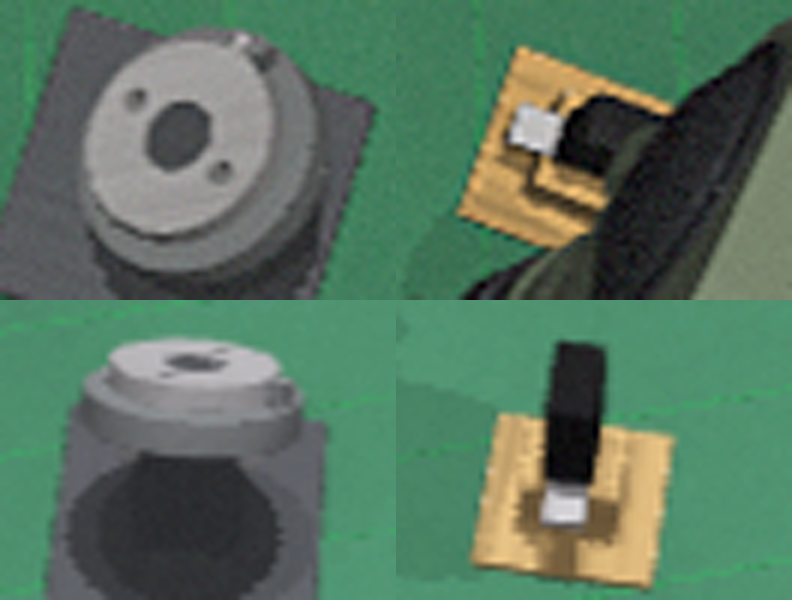

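The lug touches the stop (top view: lug about (318,183), stop (322,185)). The spanner is seated square on its block in both views, and nothing else has moved. Handing in.

```bash
python3 -c "
from workcell import job
print(job.job_done())"
```

```text
the job is handed in; nothing more can be done
None
```

I turned the ring clockwise until its lug met the stop, put the spanner back astride the middle of its block, and handed the job in at about 16 s of the 58 s; no verdict came back.

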